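# Find the release notch of a watch-parts case by touch

### The arm

A 6-joint arm with a two-finger parallel gripper is mounted at the origin on the work surface. World frame = base frame: x ahead of the robot, y to its left, z up, the work surface at z = 0. Lengths are in m, angles in rad, forces in N, time in s.
With the tool pointing down it reaches from about 0.35 to 0.85 m from the base axis. Payload 8.1 kg.
Tool frame: the origin (TCP) lies at the very end of the fingers, on their centre line; the grasp point (between the pads) lies 19 mm behind it; z points along the fingers, y is the direction in which the jaws open and shut (so a half turn about z gives the same grasp; the last joint's range is limited). The gripper opens to 85 mm and grips with 20 to 120 N. Pads are 22 mm wide; open, the fingers measure 114 mm over their backs; the gripper's body (76 mm by 85 mm) begins 54 mm behind the grasp point. The pads swing forward as they close: fully open they stand 13 mm farther back than shut.
Start: joints at [1.046, 0.13, 1.488, -0, 1.523, -0.085], TCP at [0.255, 0.543, 0.231] pointing down, gripper open.
Joint ranges: [-2.96, 2.96], [-0.89, 2.26], [0.02, 2.5], [-1.34, 4.48], [0, 2.73], [-2.66, 2.66]. Speed limits (rad/s): [2.39, 2.39, 2.79, 3.14, 3.14, 3.14].

### API

Orientations are given as [roll, pitch, yaw] about the fixed x, y, z axes, in that order (R = Rz(yaw) Ry(pitch) Rx(roll)).
In Python, from station import manip gives the robot as it stands.
- The arm moves only by the shell command python3 -m pendant 'ROWS' [FORCE]. ROWS is JSON, a list of rows, each a list of 5 numbers: the finger opening in mm, from 0 to 85.4, then the shift along the tool's x, y, z in mm, then the turn about the tool's z in rad. A call has 1 to 12 rows; each row shifts and turns the commanded pose from where the row before left it, along the tool's axes as they then stand; what a row does not reach is not made up. A row lasts 1/10 s, in which the tool goes at most 50 mm and 8.59 degrees, less where a joint would pass 70% of its speed; a pose out of reach is approached as far as the arm can. A call is refused whole if a number of a shift passes 50 or a number of a turn 0.15, either way. A call with a gripper value outside its range is refused whole. The fingers move at their own pace and stop on an object; FORCE is the grip in N (left out, the last holds). Time passes only in rows, so rows that do not move let the fingers close. It gives the time, the measured TCP pose, the force and the opening at its end, in the units of the state.
- manip.read_state(): the state, without advancing time (a new reading comes with each control period).
- manip.capture(name): name is "scene" or "side" or "wrist"; returns the picture (420x560x3 uint8, red, green, blue); there is no depth.
- manip.calibration(name): a dict with "camera_matrix" (3x3 intrinsics, pixels), "world_from_camera" (4x4, takes a point from camera to world coordinates). Camera axes: x right, y down, z forward; pixel columns grow to the right and rows downward; lengths in m; the calibration is good to about 2 mm. A picture is of the moment at which its call begins: read the wrist's pose just before it. calibration takes no time and is no camera call; for the wrist camera it gives the pose at the moment of the call.
- manip.hand_in(): hands the job in, once; it reports no verdict.
The state is a dict: "time_s": time; "joints": joint angles; "joint_vel": joint speeds; "tau": joint torques, N m; "tcp_pos": TCP position; "tool_rot": TCP orientation; "force": force on the tool from outside, world axes, zero at the start; "ft_torque": the same for the moment, N m; "finger_gap": opening from 0.0 (shut) to 1.0 (fully open).
Only numpy, scipy, OpenCV 4.12 (cv2) and the standard library are available. Lean on these libraries where they do the work, as an engineer would, in place of code of your own. Each camera call takes 0.05 s, during which the arm holds its last target.

### The job

The watch-parts case is locked. Put a fingertip on top of the blue block at the left end of its front edge, sweep it lightly along the edge to the right until it finds the notch, then press the release key inside the notch fully home so that the lid pops ajar, and come away. Only touch and press, pick nothing up: do not touch the lid or its knob, and leave everything that stands around where it is.

Things in the scene. Friction and masses are not known exactly. Their poses are not given: they have to be found in the camera images.
- case: Watch-parts case: low grey box fixed to the bench, 150 (x, depth) x 330 (y, width) x 60 mm high; clear lid, brass and steel wheels inside. Origin: centre of its underside; at yaw 0 x points away from the robot, y left, z up. Yaw within 0.3 rad. Its front edge is a hard band 32 mm deep (x -75 to -43 mm): blue block y 165 to 115 mm, grey lead-in to 80, dark rail to -80, grey end block to -165.
- edge_mid (a point): Middle of the front edge, level with the dark rail's flat top (60 mm above the bench; the blocks' tops are at 61 mm); axes as the case's. The rail has one notch, 40 mm long in y, across the band's whole depth, open above and in front. Its centre lies anywhere from 40 mm left to 40 mm right of this point; no reading gives it: feel for the gap or see it from above.
- start_block: The blue block at the left end of the front edge, where the sweep starts: 34 (x) x 50 (y) x 19 mm high, part of the case. Origin: its centre, 9.5 mm below its top; axes as the case's.
- lead_in: The grey block right of the blue one, same section, 35 mm long in y, its top level with the blue block's. The sweep runs over it before the rail. Origin: its centre, 9.5 mm below its top; axes as the case's.
- release (a joint): The black release key: a bar running under the rail, seen and reached only in the notch, whose floor it fills. Value: how far it is pressed down, 0 (out, its top 52 mm above the bench, 8 mm below the rail's top) to 0.006 m (fully home, top 46 mm above the bench). It gives way at about 6 N, has no spring and stays where it is pressed.
- lid (a joint): Opening angle of the lid, rad, 0 shut. Hinged at the rear and geared to the key: 0.12 rad with the key fully home, its front edge then 10 mm up. The lid is flush with the rail and spans case x -37 to +43 mm, behind the front band. A brass knob, 18 mm across, 20 mm high, stands on it 74 mm behind the front band's centre line. Not to be touched.
- spool: Loose bystander: brass spool, 24 mm across, 22 mm high, standing on the right end block of the case (y about -143 mm). Origin: centre of its underside.
- bearing: Loose bystander: steel ring, 26 mm across, 9 mm high, on the rear deck of the case. Origin: centre of its underside.
- pen: Loose bystander: red marker, 136 x 12 x 12 mm, lying on the bench to the front left. Origin: underside; x along it.
- driver: Loose bystander: screwdriver with blue handle, 150 mm long, lying on the bench to the front right. x along it.
- oil: Loose bystander: amber oil bottle, 36 mm across, 70 mm high, to the left of the case. Origin: centre of its underside.
- jar: Loose bystander: glass jar, 48 mm across, 45 mm high, to the right of the case. Origin: centre of its underside.
- cup: Loose bystander: aluminium cup, 60 mm across, 50 mm high, to the right of the case. Origin: centre of its underside.

How it is judged:
By the outcome, as a careful person would: the job done as asked, in the order asked, and still so for the second after the job is handed in, with the robot touching nothing.
It also fails if it takes over 48 s, if anything falls off the work surface, if the arm or the gripper's body presses on something with over 40 N, if the wrist force passes 120 N, or if a joint passes its speed limit or range.

## Working session

There is one attempt and no reset: what is moved stays moved. The work goes in short steps, Python scripts to look and compute and a shell command to move; the robot and the scene stay as the last step left them, time stands still between calls to the robot, and variables do not carry over. Pictures are saved under pics/ and viewed, and the job is handed in when it is done.

```bash
ls; mkdir -p pics
python3 - <<'E'
from station import manip
import cv2,numpy as np
s=manip.read_state()
for k,v in s.items(): print(k,np.round(v,4).tolist())
for n in ["scene","side","wrist"]:
    c=manip.calibration(n); print(n,np.round(c["camera_matrix"],1).tolist(),np.round(c["world_from_camera"],4).tolist())
    cv2.imwrite(f"pics/{n}0.png",manip.capture(n)[:,:,::-1])
E
```

```text
pics
time_s 0.0
joints [1.0456, 0.1312, 1.4893, -0.0, 1.523, -0.0854]
joint_vel [-0.0005, -0.0012, 0.0011, -0.0005, -0.0009, 0.0021]
tau [0.0006, -56.9379, -50.0571, -0.0001, 0.0143, -0.0]
tcp_pos [0.2552, 0.5424, 0.2302]
tool_rot [-3.1397, -0.0001, 2.7018]
force [0.209, 0.1083, -0.9104]
ft_torque [-0.0146, -0.0028, 0.0228]
finger_gap 0.9998
scene [[490.8, 0.0, 276.8], [0.0, 490.8, 215.0], [0.0, 0.0, 1.0]] [[-0.528, 0.5047, -0.683, 1.3858], [0.849, 0.3321, -0.411, 0.5374], [0.0194, -0.7968, -0.6039, 0.8678], [0.0, 0.0, 0.0, 1.0]]
side [[430.9, 0.0, 275.9], [0.0, 430.9, 211.0], [0.0, 0.0, 1.0]] [[0.9837, -0.1215, 0.1325, 0.3422], [-0.1795, -0.6239, 0.7606, -0.7507], [-0.0097, -0.772, -0.6355, 0.7031], [0.0, 0.0, 0.0, 1.0]]
wrist [[352.8, 0.0, 272.6], [0.0, 352.8, 210.9], [0.0, 0.0, 1.0]] [[0.4261, 0.8581, 0.2865, 0.1814], [0.9047, -0.4038, -0.1361, 0.5777], [-0.0011, 0.3172, -0.9484, 0.3724], [0.0, 0.0, 0.0, 1.0]]
```

View pics/scene0.png

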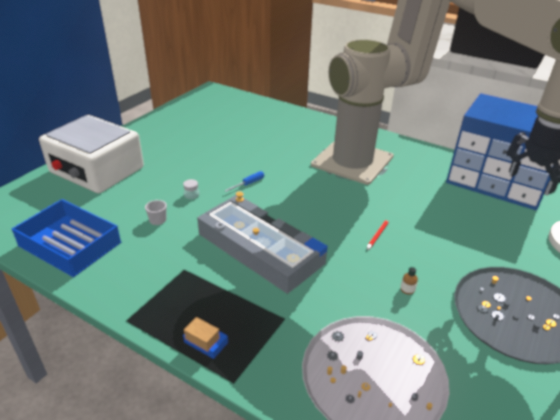

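View pics/side0.png

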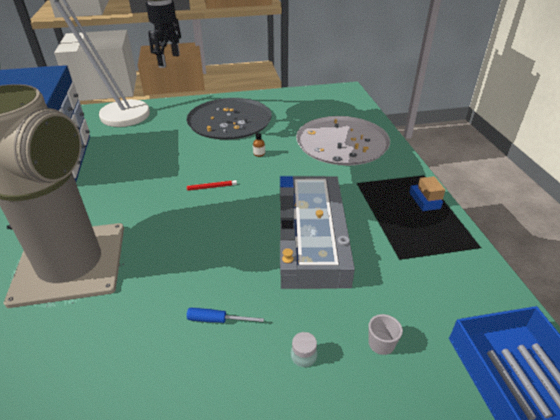

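View pics/wrist0.png

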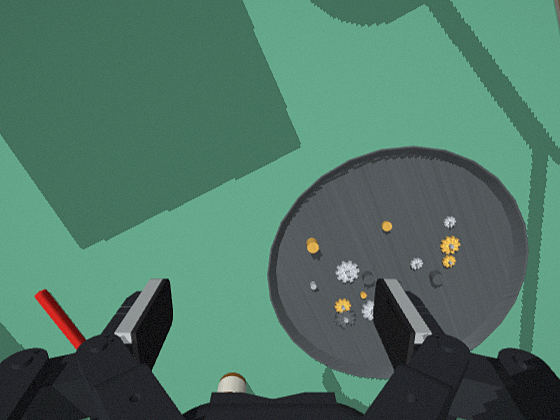

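The case is at about (262,240) in the scene view and (315,232) in the side view. I'll enlarge both.

Run:
```python
import cv2
a=cv2.imread("pics/scene0.png")[180:300,185:345]; cv2.imwrite("pics/scene0c.png",cv2.resize(a,None,fx=5,fy=5,interpolation=cv2.INTER_CUBIC))
a=cv2.imread("pics/side0.png")[165:295,255:375]; cv2.imwrite("pics/side0c.png",cv2.resize(a,None,fx=4.5,fy=4.5,interpolation=cv2.INTER_CUBIC))
```

```text
(no output)
```

View pics/scene0c.png

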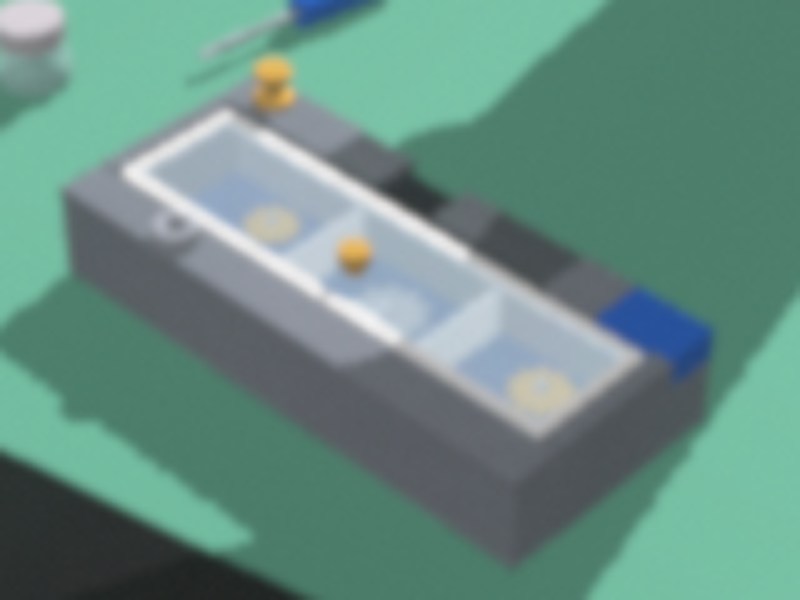

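View pics/side0c.png

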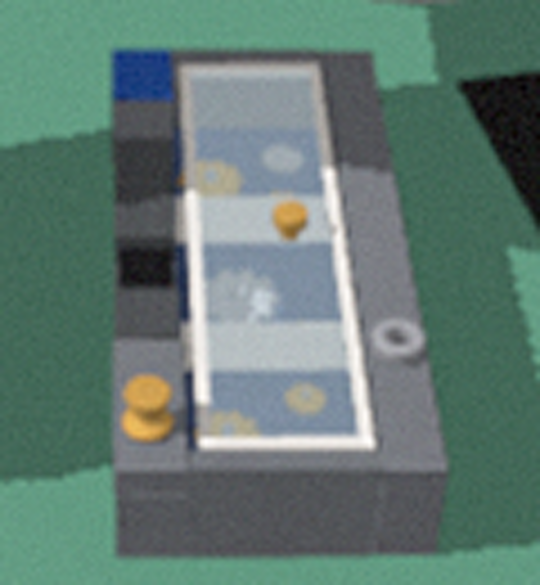

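```bash
cat > h.py <<'E'
from station import manip
import numpy as np, cv2
from scipy.optimize import least_squares
def proj(P,c):
    T=np.linalg.inv(np.array(c["world_from_camera"])); K=np.array(c["camera_matrix"])
    q=(np.atleast_2d(P)@T[:3,:3].T+T[:3,3])@K.T
    return q[:,:2]/q[:,2:]
def back(uv,z,c):
    W=np.array(c["world_from_camera"]); K=np.array(c["camera_matrix"])
    d=W[:3,:3]@np.linalg.solve(K,[uv[0],uv[1],1.]); t=(z-W[2,3])/d[2]
    return W[:3,3]+t*d
def world(P,p):
    c,s=np.cos(p[2]),np.sin(p[2]); P=np.atleast_2d(P).astype(float)
    return np.c_[p[0]+c*P[:,0]-s*P[:,1],p[1]+s*P[:,0]+c*P[:,1],P[:,2]]
E
python3 - <<'E'
from h import *
obs={"scene":([(-75,-165,0)][:0]+[(75,165,60),(75,165,0),(75,-165,60),(75,-165,0),(-76,165,61),(-76,115,61)],
  [(514,482),(512,567),(65,190),(72,275),(712,330),(640,288)],5,(185,180)),
 "side":([(-76,165,61),(-76,115,61),(-42,115,61),(-75,-165,61),(-75,-165,0),(75,-165,60),(75,-165,0),(75,165,60)],
  [(113,50),(115,98),(172,98),(113,470),(117,555),(447,470),(440,553),(375,53)],4.5,(255,165))}
def res(p):
    r=[]
    for n,(P,u,s,o) in obs.items():
        r.append(proj(world(np.array(P)/1000,p),manip.calibration(n))-(np.array(u)/s+o))
    return np.concatenate(r).ravel()
f=least_squares(res,[0.5,0,0],loss='soft_l1'); print(f.x); print(res(f.x).reshape(-1,2).round(1).tolist())
p=f.x; np.save("case.npy",p)
# notch edges
c=manip.calibration("side")
for u in [(145,240),(145,287),(145,135),(145,335)]:
    w=back(np.array(u)/4.5+(255,165),.06,c)-[p[0],p[1],0]
    print(u,(np.array([[np.cos(p[2]),np.sin(p[2])],[-np.sin(p[2]),np.cos(p[2])]])@w[:2]).round(4))
for y in (.14,0): print(world([-.059,y,.061],p))
E
```

```text
[ 0.55656223 -0.01431523 -0.18526534]
[[-0.4, 0.0], [-0.8, 0.9], [-2.2, -1.0], [-1.9, -0.8], [-0.3, -0.4], [-1.3, -0.7], [-0.5, -1.2], [-0.9, -0.6], [-0.0, -0.6], [0.4, -1.2], [-0.4, -0.2], [0.5, -1.1], [-1.0, 0.0], [-0.8, -1.9]]
(145, 240) [-0.0589 -0.0087]
(145, 287) [-0.0595 -0.0447]
(145, 135) [-0.0576  0.0797]
(145, 335) [-0.06   -0.0795]
[[0.5243609  0.13415724 0.061     ]]
[[ 0.49857187 -0.003447    0.061     ]]
```

Case pose fits: (0.557, -0.014), yaw -0.185, residuals about 1 px. The notch centre looks to be near case y = -27 mm. Next I shut the fingers, align the tool with the case and travel above the blue block.

```bash
python3 -m pendant '[[0,0,0,0,-0.085],[0,0,0,0,-0.085],[0,0,0,0,-0.084],[0,-28,-29,0,0],[0,-28,-29,0,0],[0,-28,-29,0,0],[0,-28,-29,0,0],[0,-28,-29,0,0],[0,-28,-29,0,0],[0,-28,-29,0,0],[0,-28,-29,0,0],[0,-28,-29,0,0]]'
python3 -m pendant '[[0,-28,-29,20,0],[0,-28,-29,20,0],[0,-28,-29,20,0],[0,-3,-3,20,0],[0,0,0,0,0],[0,0,0,0,0]]'
```

```text
time_s: 1.35
tcp_pos: [0.4554, 0.2383, 0.2311]
tool_rot: [-3.141, -0.0, 2.956]
force: [0.7, 0.0, 0.3]
finger_gap: -0.002
time_s: 1.95
tcp_pos: [0.5231, 0.1355, 0.1511]
tool_rot: [-3.141, -0.002, 2.956]
force: [0.1, 1.2, -0.0]
finger_gap: 0.002
```

```bash
cat > where.py <<'E'
from h import *
def st():
    s=manip.read_state(); p=np.load("case.npy"); d=np.array(s["tcp_pos"])-[p[0],p[1],0]
    c,n=np.cos(p[2]),np.sin(p[2])
    print("t",round(s["time_s"],2),"case mm",np.round([(c*d[0]+n*d[1])*1e3,(-n*d[0]+c*d[1])*1e3,d[2]*1e3],1),"yaw err",round(s["tool_rot"][2]-(np.pi+p[2]),4),"rot",np.round(s["tool_rot"],4),"F",np.round(s["force"],2),"gap",round(s["finger_gap"],3))
if __name__=="__main__": st()
E
python3 - <<'E'
from where import *
st()
for n in ["wrist","side"]: cv2.imwrite(f"pics/{n}1.png",manip.capture(n)[:,:,::-1])
E
```

```text
t 1.95 case mm [-60.5 141.1 151.1] yaw err -0.0007 rot [-3.1413e+00 -1.6000e-03  2.9556e+00] F [ 0.05  1.15 -0.05] gap 0.002
```

View pics/wrist1.png

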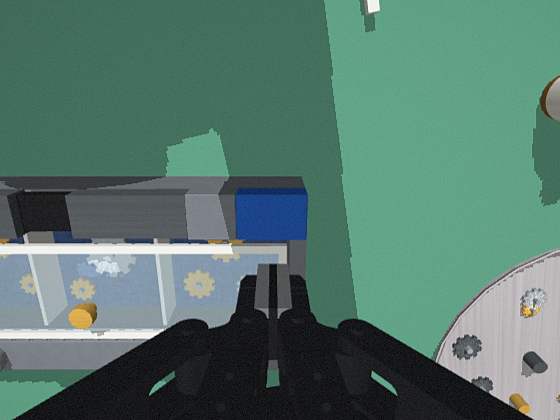

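View pics/side1.png

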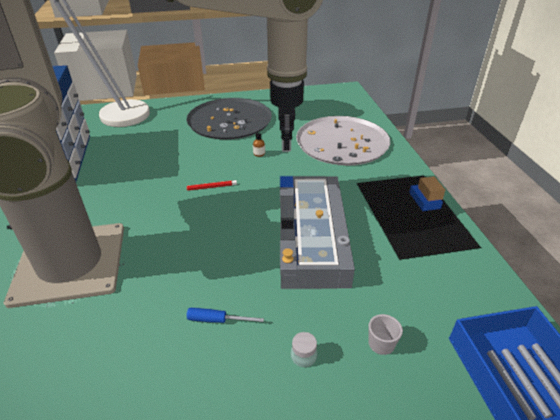

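Run:
```python
import cv2
a=cv2.imread("pics/wrist1.png")[165:260,0:160]; cv2.imwrite("pics/wrist1c.png",cv2.resize(a,None,fx=5,fy=5,interpolation=cv2.INTER_CUBIC))
a=cv2.imread("pics/wrist1.png")[165:260,170:330]; cv2.imwrite("pics/wrist1d.png",cv2.resize(a,None,fx=5,fy=5,interpolation=cv2.INTER_CUBIC))
```

```text
(no output)
```

View pics/wrist1c.png

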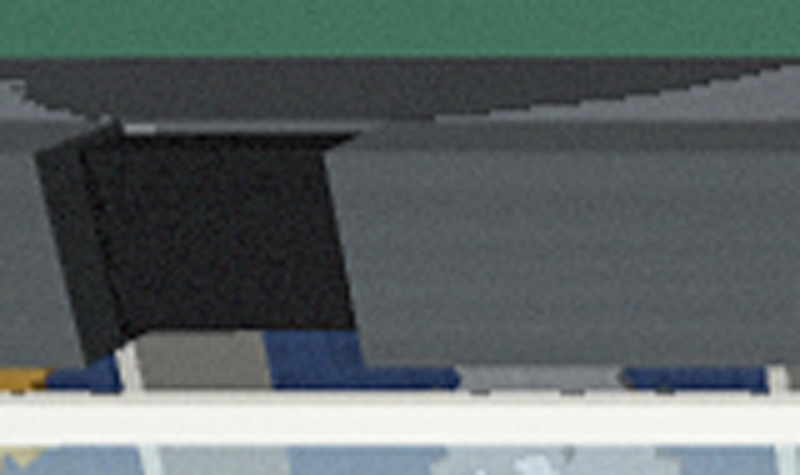

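View pics/wrist1d.png

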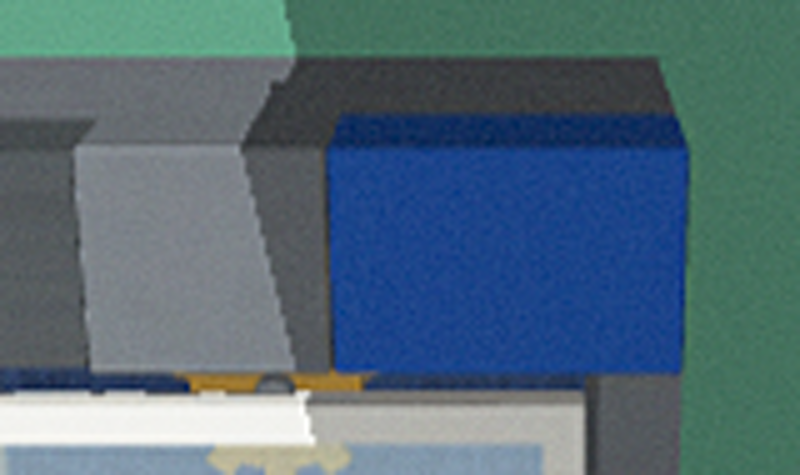

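The wrist view shows the blue block top corners and all four top corners of the notch. I'll measure them.

Run:
```python
from where import *
c=manip.calibration("wrist")
def fitcase(obs):
    P=np.array([o[0] for o in obs])/1e3; U=np.array([o[1] for o in obs])
    f=least_squares(lambda p:(proj(world(P,p),c)-U).ravel(),np.load("case.npy")); return f
D=lambda x,y:(x/5+170,y/5+165); C=lambda x,y:(x/5,y/5+165)
obs=[((-76,115,61),D(330,148)),((-76,165,61),D(688,148)),((-42,165,61),D(682,373)),((-42,115,61),D(333,373)),((-76,80,61),D(75,146)),((-42,80,61),D(91,373))]
f=fitcase(obs); p=f.x; print(p,np.load("case.npy")); print(f.fun.round(1))
np.save("case.npy",p)
R=np.array([[np.cos(p[2]),np.sin(p[2])],[-np.sin(p[2]),np.cos(p[2])]])
for u in [(35,150),(85,365),(325,150),(362,365)]:
    w=back(C(*u),.06,c); print(u,(R@(w[:2]-p[:2])*1e3).round(1))
st()
```

```text
[ 0.55738631 -0.01279745 -0.18851015] [ 0.55656223 -0.01431523 -0.18526534]
[-0.5 -0.3  0.6 -0.1  0.1  0.4  0.3  0.2 -0.4 -0.1 -0.   0.1]
(35, 150) [-74.7 -42.9]
(85, 365) [-42.5 -43.3]
(325, 150) [-74.8  -2.9]
(362, 365) [-42.6  -3.5]
t 2.05 case mm [-60.6 140.2 152.7] yaw err 0.0038 rot [3.1409e+00 1.5000e-03 2.9569e+00] F [ 0.57 -0.05 -0.3 ] gap -0.001
```

Notch found: case y -43.1 to -3.3 (40 mm long, as specified), centre at -23.2. Descending to just above the blue block.

```bash
python3 -m pendant '[[0,0,0,25,0],[0,0,0,25,0],[0,0,0,20,0],[0,0,0,10,0],[0,0,0,4,0],[0,0,0,0,0],[0,0,0,0,0],[0,0,0,0,0]]'; for i in 1 2 3; do python3 -m pendant '[[0,0,0,0,0]]' >/dev/null; python3 where.py; done
```

```text
time_s: 2.85
tcp_pos: [0.5247, 0.1356, 0.0687]
tool_rot: [3.141, 0.002, 2.956]
force: [-0.1, -0.4, -0.0]
finger_gap: 0.004
t 2.95 case mm [-60.1 139.4  68.2] yaw err 0.0026 rot [3.1411e+00 1.5000e-03 2.9557e+00] F [0.4  0.39 0.24] gap -0.005
t 3.05 case mm [-60.4 139.3  67.8] yaw err 0.0026 rot [3.1413e+00 8.0000e-04 2.9557e+00] F [ 0.26 -0.76 -0.13] gap -0.001
t 3.15 case mm [-60.6 139.2  67.5] yaw err 0.0026 rot [3.1415e+00 3.0000e-04 2.9557e+00] F [-0.22 -0.52 -0.57] gap -0.002
```

```bash
python3 -m pendant '[[0,0,0,2,0],[0,0,0,2,0],[0,0,0,0,0]]'; python3 -m pendant '[[0,0,0,1,0],[0,0,0,0,0]]'; python3 where.py;  python3 -m pendant '[[0,0,0,1,0],[0,0,0,0,0]]'; python3 where.py
```

```text
time_s: 3.45
tcp_pos: [0.5233, 0.1353, 0.0627]
tool_rot: [-3.141, -0.001, 2.956]
force: [-0.5, 0.6, 0.2]
finger_gap: 0.002
time_s: 3.65
tcp_pos: [0.5237, 0.1353, 0.0621]
tool_rot: [-3.141, -0.0, 2.956]
force: [0.5, 0.1, 0.2]
finger_gap: 0.004
t 3.65 case mm [-60.9 139.2  62.1] yaw err 0.0028 rot [-3.1415e+00 -3.0000e-04  2.9558e+00] F [0.55 0.08 0.23] gap 0.004
time_s: 3.85
tcp_pos: [0.5237, 0.1353, 0.0612]
tool_rot: [-3.142, -0.0, 2.956]
force: [0.2, -0.4, -0.9]
finger_gap: -0.004
t 3.85 case mm [-60.9 139.2  61.2] yaw err 0.0027 rot [-3.1415e+00 -2.0000e-04  2.9558e+00] F [ 0.21 -0.4  -0.93] gap -0.004
```

```bash
for i in 1; do python3 -m pendant '[[0,0,0,0.5,0],[0,0,0,0,0]]'; done; python3 -m pendant '[[0,0,0,0,0]]'|grep -E "force|pos"
```

```text
time_s: 4.05
tcp_pos: [0.5238, 0.1353, 0.0611]
tool_rot: [-3.142, -0.0, 2.956]
force: [-0.6, -0.1, 3.6]
finger_gap: -0.002
tcp_pos: [0.5238, 0.1353, 0.0611]
force: [-3.3, -0.1, 4.5]
```

Contact on the blue block at z 61.1 mm, about 4 N. Starting the light sweep to the right (-tool y).

```bash
for i in 1 2; do python3 -m pendant '[[0,0,-4,0,0],[0,0,-6,0,0]]' >/dev/null; python3 where.py; done
```

```text
t 4.35 case mm [-60.4 129.4  61.1] yaw err 0.0032 rot [3.1409e+00 9.0000e-04 2.9563e+00] F [-0.16  2.05  2.8 ] gap -0.003
t 4.55 case mm [-60.4 119.   61.1] yaw err 0.0027 rot [3.1411e+00 7.0000e-04 2.9558e+00] F [0.68 3.01 4.86] gap 0.002
```

```bash
for i in 1 2 3 4; do python3 -m pendant '[[0,0,-6,0,0],[0,0,-6,0,0]]' >/dev/null; python3 where.py; done
```

```text
t 4.75 case mm [-60.4 106.8  61.1] yaw err 0.0026 rot [3.1412e+00 6.0000e-04 2.9556e+00] F [0.68 3.44 4.44] gap 0.002
t 4.95 case mm [-60.4  94.8  61.1] yaw err 0.0026 rot [3.1412e+00 5.0000e-04 2.9557e+00] F [1.07 3.62 5.44] gap -0.002
t 5.15 case mm [-60.4  82.9  61.1] yaw err 0.0027 rot [3.1412e+00 5.0000e-04 2.9557e+00] F [1.65 3.96 5.4 ] gap -0.0
t 5.35 case mm [-60.6  70.7  60.9] yaw err 0.0027 rot [-3.1416e+00  1.0000e-04  2.9558e+00] F [ 0.   -0.28  0.76] gap -0.0
```

The tip has slid off the lead-in onto the rail, which is 1 mm lower. I'll follow it down lightly.

```bash
python3 -m pendant '[[0,0,-2,0.5,0],[0,0,-1,0,0]]' >/dev/null; python3 where.py;python3 -m pendant '[[0,0,-1,0.3,0],[0,0,-1,0,0]]' >/dev/null; python3 where.py
```

```text
t 5.55 case mm [-60.8  67.8  60.1] yaw err 0.0022 rot [-3.1415e+00 -5.0000e-04  2.9553e+00] F [-0.68  2.15  2.7 ] gap 0.001
t 5.75 case mm [-60.6  66.4  60.1] yaw err 0.0029 rot [3.1413e+00 1.0000e-04 2.9560e+00] F [0.34 2.65 3.66] gap 0.001
```

```bash
for i in 1 2 3 4 5; do python3 -m pendant '[[0,0,-6,0,0],[0,0,-6,0,0]]' >/dev/null; python3 where.py; done
```

```text
t 5.95 case mm [-60.5  54.   60.1] yaw err 0.0033 rot [-3.1416e+00  2.0000e-04  2.9564e+00] F [0.15 3.25 4.94] gap -0.0
t 6.15 case mm [-60.5  41.6  60.1] yaw err 0.0025 rot [3.1416e+00 1.0000e-04 2.9556e+00] F [0.69 3.89 4.82] gap 0.001
t 6.35 case mm [-60.5  29.6  60. ] yaw err 0.0025 rot [3.1415e+00 1.0000e-04 2.9556e+00] F [0.64 3.65 4.34] gap -0.002
t 6.55 case mm [-60.4  17.7  60. ] yaw err 0.0027 rot [3.1415e+00 1.0000e-04 2.9557e+00] F [0.7  4.22 4.23] gap -0.001
t 6.75 case mm [-60.4   5.7  60.1] yaw err 0.0027 rot [3.1415e+00 1.0000e-04 2.9558e+00] F [1.45 3.67 5.1 ] gap -0.004
```

```bash
for i in 1 2 3 4; do python3 -m pendant '[[0,0,-3,0,0],[0,0,-3,0,0]]' >/dev/null; python3 where.py; done
```

```text
t 6.95 case mm [-60.4  -0.2  60. ] yaw err 0.0024 rot [3.1415 0.     2.9555] F [2.26 3.46 5.52] gap -0.002
t 7.15 case mm [-60.4  -6.2  60.1] yaw err 0.0026 rot [ 3.1415 -0.      2.9557] F [1.33 3.16 5.29] gap -0.002
t 7.35 case mm [-60.8 -12.5  59.6] yaw err 0.0027 rot [-3.1409e+00 -9.0000e-04  2.9558e+00] F [ 0.32 -0.6  -0.5 ] gap 0.001
t 7.55 case mm [-61.1 -18.5  59.3] yaw err 0.0025 rot [-3.1410e+00 -1.6000e-03  2.9556e+00] F [-0.49  0.18  0.02] gap -0.005
```

The force vanished between y -6 and -12 and the tip dropped, so the notch is found and it matches the camera. Centring and lowering onto the key.

```bash
python3 -m pendant '[[0,0,-3,0,0],[0,0,-1.7,0,0],[0,0,0,2,0],[0,0,0,2,0],[0,0,0,1.5,0],[0,0,0,0,0]]' >/dev/null; python3 where.py; for i in 1 2 3; do python3 -m pendant '[[0,0,0,1,0],[0,0,0,0,0]]' >/dev/null; python3 where.py; done
```

```text
t 8.15 case mm [-60.7 -22.4  54.1] yaw err 0.0029 rot [-3.1415e+00 -7.0000e-04  2.9560e+00] F [ 0.36 -0.22 -0.4 ] gap 0.0
t 8.35 case mm [-60.4 -22.4  53.4] yaw err 0.0029 rot [-3.1416e+00 -1.0000e-04  2.9559e+00] F [-0.98 -0.33 -0.12] gap -0.002
t 8.55 case mm [-60.4 -22.5  52.4] yaw err 0.0028 rot [ 3.1416 -0.      2.9558] F [-0.17  0.3   1.21] gap -0.005
t 8.75 case mm [-60.2 -22.5  51.7] yaw err 0.0027 rot [3.1416e+00 2.0000e-04 2.9558e+00] F [-0.84 -0.51  2.96] gap 0.001
```

```bash
for i in 1 2 3 4 5 6; do python3 -m pendant '[[0,0,0,1,0],[0,0,0,0,0]]' >/dev/null; python3 where.py; done
```

```text
t 8.95 case mm [-60.2 -22.5  50.7] yaw err 0.0027 rot [-3.1416e+00  2.0000e-04  2.9558e+00] F [-1.25 -0.77  3.44] gap 0.0
t 9.15 case mm [-60.2 -22.5  49.7] yaw err 0.0028 rot [-3.1416e+00  3.0000e-04  2.9559e+00] F [-1.32  1.14  3.13] gap 0.003
t 9.35 case mm [-60.2 -22.5  48.6] yaw err 0.0027 rot [-3.1416e+00  3.0000e-04  2.9558e+00] F [-1.44 -0.13  4.31] gap -0.001
t 9.55 case mm [-60.2 -22.5  47.6] yaw err 0.0027 rot [-3.1416e+00  3.0000e-04  2.9558e+00] F [-1.81  0.18  3.26] gap 0.001
t 9.75 case mm [-60.2 -22.5  46.6] yaw err 0.0027 rot [-3.1416e+00  2.0000e-04  2.9558e+00] F [-0.31  0.19  4.31] gap -0.001
t 9.95 case mm [-60.2 -22.5  45.9] yaw err 0.0027 rot [-3.1416e+00  2.0000e-04  2.9558e+00] F [-3.6  -0.16  8.62] gap -0.005
```

```bash
python3 -m pendant '[[0,0,0,0.8,0],[0,0,0,0,0],[0,0,0,0,0]]' >/dev/null; python3 where.py;  python3 -m pendant '[[0,0,0,0.5,0],[0,0,0,0,0],[0,0,0,0,0]]' >/dev/null; python3 where.py
python3 - <<'E'
from where import *
for n in ["wrist","side"]: cv2.imwrite(f"pics/{n}2.png",manip.capture(n)[:,:,::-1])
E
```

```text
t 10.25 case mm [-60.1 -22.5  45.9] yaw err 0.0028 rot [-3.1414e+00  3.0000e-04  2.9559e+00] F [-7.68  0.77 16.1 ] gap 0.003
t 10.55 case mm [-60.  -22.5  45.9] yaw err 0.0028 rot [-3.1414e+00  4.0000e-04  2.9559e+00] F [-10.04   1.23  20.8 ] gap 0.001
```

View pics/wrist2.png

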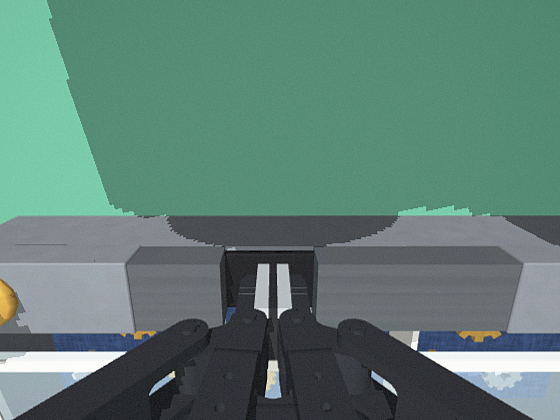

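There is a hard stop at 45.9 mm, with the force rising to 21 N, so the key is fully home. The picture shows the tip centred in the notch (columns 225–315). Lifting straight up.

```bash
python3 -m pendant '[[0,0,0,-2,0],[0,0,0,-4,0],[0,0,0,-8,0],[0,0,0,-15,0],[0,0,0,-30,0],[0,0,0,-40,0],[0,0,0,-40,0],[0,0,0,-30,0],[0,0,0,0,0],[0,0,0,0,0]]' >/dev/null; python3 where.py
python3 - <<'E'
from where import *
for n in ["wrist","side","scene"]: cv2.imwrite(f"pics/{n}3.png",manip.capture(n)[:,:,::-1])
a=cv2.imread("pics/side3.png")[165:295,255:375]; b=cv2.imread("pics/side0.png")[165:295,255:375]
cv2.imwrite("pics/side3c.png",cv2.resize(np.hstack([b,a]),None,fx=3.3,fy=3.3,interpolation=cv2.INTER_CUBIC))
a=cv2.imread("pics/scene3.png")[180:300,185:345]; b=cv2.imread("pics/scene0.png")[180:300,185:345]
cv2.imwrite("pics/scene3c.png",cv2.resize(np.hstack([b,a]),None,fx=2.5,fy=2.5,interpolation=cv2.INTER_CUBIC))
E
```

```text
t 11.65 case mm [-59.8 -22.5 214.2] yaw err 0.0027 rot [3.1415e+00 2.1000e-03 2.9557e+00] F [ 0.11  0.27 -0.82] gap -0.001
```

View pics/wrist3.png

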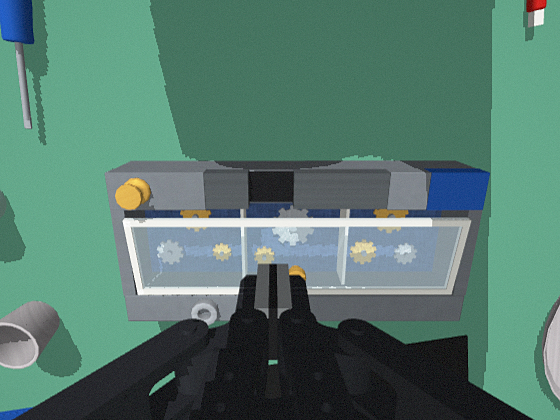

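View pics/side3c.png

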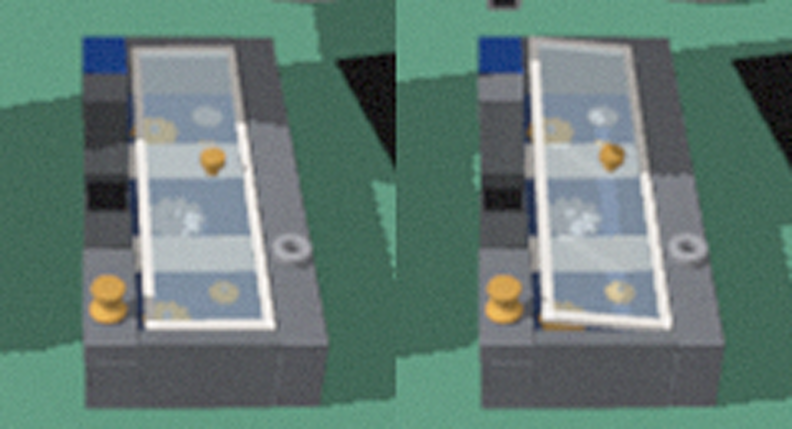

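View pics/scene3.png

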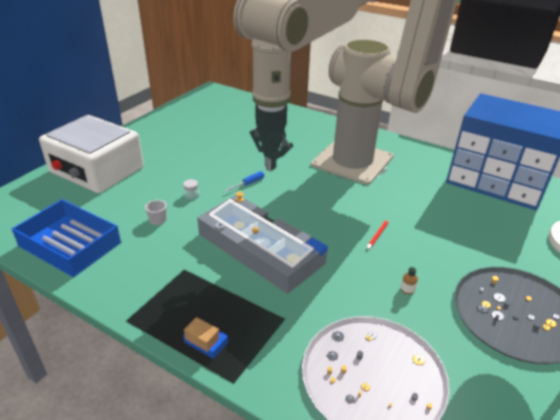

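Run:
```python
from where import *
p=np.load("case.npy"); c=manip.calibration("side")
for y in (.12,0,-.12):
  for a in (0,.06,.12):
    P=[.043-.08*np.cos(a),y,.06+.08*np.sin(a)]
    u=proj(world(P,p),c)[0]; print(y,a,((u-(255,165))*6).round(0))
a=cv2.imread("pics/side0.png")[165:265,275:342]; b=cv2.imread("pics/side3.png")[165:265,275:342]
cv2.imwrite("pics/side3d.png",cv2.resize(np.hstack([a,b]),None,fx=5.9,fy=5.9,interpolation=cv2.INTER_CUBIC))
```

```text
0.12 0 [243. 119.]
0.12 0.06 [243. 110.]
0.12 0.12 [244. 101.]
0 0 [251. 302.]
0 0.06 [252. 293.]
0 0.12 [253. 283.]
-0.12 0 [261. 522.]
-0.12 0.06 [262. 513.]
-0.12 0.12 [263. 503.]
```

View pics/side3d.png

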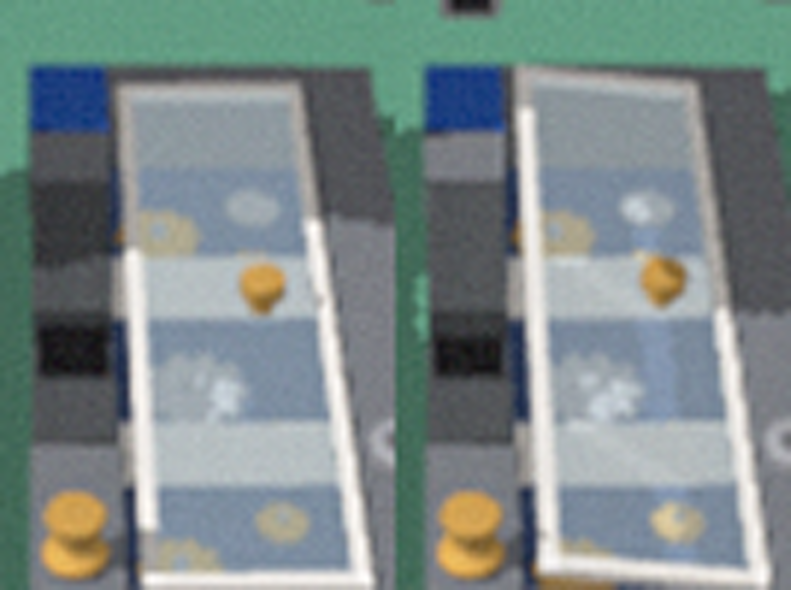

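The lid's front corner rose 18 px in the enlarged view (row 86 to 68). The projection predicts 18 px for 0.12 rad, so the lid is fully ajar. The bystanders look unmoved and the arm is clear, so I'm handing in.

```bash
python3 -c "
from station import manip
print(manip.hand_in())"; python3 where.py
```

```text
the job is handed in; nothing more can be done
None
the job is handed in; nothing more can be done
```

The case is unlocked: the release key is pressed fully home and the lid stands ajar. The job was handed in at about 11.8 s of the 48 s allowed.

- **Sweep:** I put the shut fingertips on the blue block at about 4 N. I then swept right over the lead-in and rail at 3–5.5 N, staying in contact except for a moment at the 1 mm step down onto the rail. The notch showed up by feel between case y -6 and -12 mm, where the force vanished and the tip dropped. The camera had placed it at -43 to -3 mm, which agrees.
- **Press:** With the tip centred in the notch, I pressed the key to a hard stop at 45.9 mm, against the expected 46 mm. The upward force reached 21 N at the stop.
- **Last checks:** After lifting clear to 214 mm, the rise of the lid's front corner in the side view matches 0.12 rad. By eye, the spool, bearing and other bystanders that showed in the pictures had not moved. The force reading was within its roughly 1 N noise, so the robot was touching nothing. No check failed or disagreed.

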